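# Clip the keeper onto the reel bar

### The job

Stop the reel wandering along its bar: take the smaller of the two plastic clips by its tab, press it straight down over the bare stretch of bar to the right of the reel, clear of the reel, until its arms snap past the bar and it sits fully home; then, without taking it off, slide it along until it bears gently but firmly against the washer on the sleeve that sticks out of the reel, and let go of it there, touching the washer, tab upright. Press and push with a light hand, because bar, reel and sleeve must not be forced, and leave everything else on the counter alone.

Things in the scene. Friction and masses are not known exactly. Their poses are not given: they have to be found in the camera images.
- stand: Reel stand, fixed: wooden base 85 x 350 x 14 mm; two wooden uprights 50 (x) x 18 (y) mm, 120 mm high, 158 mm either side of the middle; between them a polished steel bar 20 mm in diameter, its axis along the stand's y, 100 mm above the counter. Origin: on the counter below the middle of the bar; y along the bar, roughly to the robot's left; z up.
- bar_mid (a point): Point on the bar's axis, midway between the uprights (100 mm above the stand's origin), axes as the stand's.
- reel: Empty wooden reel locked on the bar: flanges 48 mm across, 40 mm long. Origin: on the bar's axis in the outer face of the right-hand (-y) flange; it runs to +40 mm in y, along the bar. A brass sleeve 33 mm across, wedged tight, sticks out of that face to -y, with a steel washer on its end, in all 8 to 18 mm, each time different and not measured. The washer springs in 2 mm under 1 N, then is firm.
- clip: The smaller grey plastic clip, standing mouth down on its two feet: 24 mm wide in y (to lie along the bar, either way round), 38 mm across its arms (x), 73 mm tall, about 66 g. Origin: on the counter midway between the feet; z up. From 31 to 47 mm up it is a solid back 36 mm (x) by 24 mm (y); fingertips may rest on its shoulders.
- clip_tab (a point): Middle of the flat tab on top of the clip, to grip it by: 60 mm above the clip's origin. The tab is 12 mm thick in x, 24 mm in y, from 47 to 73 mm above the origin.
- clip_seat (a point): Point of the clip 21 mm above its origin, where the bar's axis lies once it is home. The lips of its two sprung arms stand 12 mm apart; flared feet guide a bar up to 3 mm off-centre. It resists from about 16 mm above home, at most about 15 N, then snaps and the force drops; home, the back rests on the bar and the force climbs steeply. It then slides along the bar with a drag of 1 to 3 N.
- big_clip: A bystander: a bigger, otherwise similar rigid clip, 89 mm tall and about 55 mm across, much too wide for this bar. Same colour; it and the small one may stand in either place. Origin between its feet.
- secateurs: Bystander: secateurs lying flat, about 170 mm long, 20 mm high, between the two clips.
- tape: Bystander: roll of tape lying flat, 84 mm across, 22 mm high.
- pot: Bystander: terracotta pot, 90 mm across, 80 mm tall.
- mister: Bystander: amber bottle, 60 mm across, 140 mm tall.
- feed_jar: Bystander: white jar, 72 mm across, 75 mm tall.
- ruler: Bystander: wooden ruler lying flat, 300 x 28 x 4 mm.
There are look-alikes about, which are no part of the job. Leave any red or turquoise look-alike of the clip alone.

How it is judged:
By the outcome, as a careful person would: the job done as asked, in the order asked, and still so for the second after the job is handed in, with the robot touching nothing.
It also fails if it takes over 72 s, if anything falls off the work surface, if the arm or the gripper's body presses on something with over 40 N, if the wrist force passes 120 N, or if a joint passes its speed limit or range.

### The arm

A 6-joint arm with a two-finger parallel gripper is mounted at the origin on the work surface. World frame = base frame: x ahead of the robot, y to its left, z up, the work surface at z = 0. Lengths are in mm, angles in rad, forces in N, time in s.
With the tool pointing down it reaches from about 325 to 850 mm from the base axis. Payload 15.5 kg.
Tool frame: the origin (TCP) lies at the very end of the fingers, on their centre line; the grasp point (between the pads) lies 19 mm behind it; x points along the fingers, y is the direction in which the jaws open and shut, and the axes are right-handed (so a half turn about x gives the same grasp; the last joint's range is limited). The gripper opens to 91 mm and grips with 3 to 60 N. Pads are 32 mm wide; open, the fingers measure 118 mm over their backs; the gripper's body (76 mm by 178 mm) begins 60 mm behind the grasp point.
Start: joints at [1.21, 0.494, 1.345, -0, 1.302, -0.096], TCP at [164.171, 603.054, 213.915] pointing down, gripper open.
Joint ranges: [-2.91, 2.91], [-0.82, 2.16], [0.22, 2.67], [-1.22, 4.37], [0.12, 2.79], [-3.08, 3.08]. Speed limits (rad/s): [1.89, 1.89, 2.57, 3.01, 3.01, 3.01].

### API

Orientations are given as a unit quaternion [w, x, y, z].
In Python, from rig import r, kin, sense, viewer, order gives the robot as it stands. Calls block until the motion is done:
- r.move_ptp(position, orientation): joint-space move of the TCP to a pose.
- r.move_l(position, rot=None, vel=150): straight line of the TCP; rot=None keeps the orientation; vel is the mean speed in mm/s.
- r.goto_joints(angles): joint-space move.
- r.move_gripper(opening): opening from 0.0 (shut) to 1.0 (fully open); the grip force is fixed at half the most; returns when the fingers have stopped.
- r.sleep(seconds).
- kin.ik(position, orientation): joint angles nearest the present ones, or None.
- sense(): the state.
- viewer.read_camera(name): name is "side" or "top" or "wrist"; returns a dict with "img" (420x560x3 uint8, red, green, blue), "mtx" (3x3 intrinsics, pixels), "distortion" ([k1, k2, p1, p2, k3] as OpenCV has them; the pictures are not rectified), "R" (3x3) and "t" (3): a world point X has camera coordinates R X + t; the wrist camera has in their place "tool_from_camera" (4x4, takes a point from camera to tool coordinates, whose origin is the TCP and whose axes are the tool frame's). Camera axes: x right, y down, z forward; pixel columns grow to the right and rows downward; lengths in mm; the calibration is good to about 2 mm. A picture is of the moment at which its call begins: read the wrist's pose just before it. There is no depth.
A pose or a line that the arm cannot do raises r.IKError and nothing moves.
- order.hand_in(): hands the job in, once; it reports no verdict.
The state is a dict: "time": time; "joints": joint angles; "dq": joint speeds; "joint_efforts": joint torques, N m; "tcp_pos": TCP position; "ee_rot": TCP orientation; "ft_force": force on the tool from outside, world axes, zero at the start; "torque": the same for the moment, N m; "grip_width": opening from 0.0 (shut) to 1.0 (fully open).
Only numpy, scipy, OpenCV 4.12 (cv2) and the standard library are available. Lean on these libraries where they do the work, as an engineer would, in place of code of your own. Each camera call takes 0.05 s, during which the arm holds its last target. There are 200 camera calls.

## Working session

There is one attempt and no reset: what is moved stays moved. The work goes in short steps, each a Python script; the robot and the scene stay as the last script left them, time stands still between calls to the robot, and variables do not carry over. Pictures are saved under pics/ and viewed, about 8 in all and at most 12, crops included, and the job is handed in when it is done.

```bash
ls; mkdir -p pics
python3 - <<'E'
from rig import r,kin,sense,viewer
import cv2,numpy as np
s=sense();print(s)
for n in("top","side"):
    c=viewer.read_camera(n);cv2.imwrite(f"pics/{n}0.png",c["img"][:,:,::-1])
    print(n,c["mtx"],c["distortion"],c["R"],c["t"])
c=viewer.read_camera("wrist");print(c["tool_from_camera"])
cv2.imwrite("pics/w0.png",c["img"][:,:,::-1])
E
```

```text
pics
{'time': 0.0, 'joints': array([ 1.20949318e+00,  4.94142200e-01,  1.34614636e+00, -1.06577487e-06,
        1.30250107e+00, -9.55009476e-02]), 'dq': array([ 1.60532488e-03, -1.19022698e-03, -9.89849599e-04, -9.53227301e-05,
        1.41272395e-03,  1.51389455e-03]), 'joint_efforts': array([ 4.59038324e-05, -8.78862262e+01, -3.81857443e+01,  7.07937079e-02,
        5.34430391e-02, -1.21245089e-04]), 'tcp_pos': array([164.03707158, 602.68704091, 213.35859085]), 'ee_rot': array([ 0.70077568,  0.09328647,  0.70096661, -0.09411104]), 'ft_force': array([ 0.58027649,  0.53565207, -0.25402032]), 'torque': array([ 0.01409016, -0.07575526, -0.00943517]), 'grip_width': 1.0018442352433428}
top [[464.3347163    0.         275.55325167]
 [  0.         464.3347163  204.29968016]
 [  0.           0.           1.        ]] [-0.12327493  0.          0.          0.          0.        ] [[-2.75581262e-03 -9.99739803e-01  2.26435719e-02]
 [-9.94061514e-01  2.75462337e-04 -1.08819254e-01]
 [ 1.08784702e-01 -2.28089889e-02 -9.93803622e-01]] [ -26.72389272  589.82536493 1194.55182244]
side [[419.66950622   0.         273.0384407 ]
 [  0.         419.66950622 211.07459653]
 [  0.           0.           1.        ]] [-0.04402916  0.          0.          0.          0.        ] [[ 0.92715349 -0.37458089  0.00869263]
 [-0.28451519 -0.71894181 -0.63417172]
 [ 0.24379811  0.58550134 -0.77314336]] [-536.44831001  191.36220934  942.30554028]
[[-1.61041470e-03 -2.59811301e-01  9.65658063e-01 -1.70492753e+02]
 [ 9.99998629e-01 -4.55555413e-05  1.65542723e-03 -9.34984653e-01]
 [-3.86107627e-04  9.65659405e-01  2.59811018e-01 -7.40075022e+01]
 [ 0.00000000e+00  0.00000000e+00  0.00000000e+00  1.00000000e+00]]
```

View pics/top0.png

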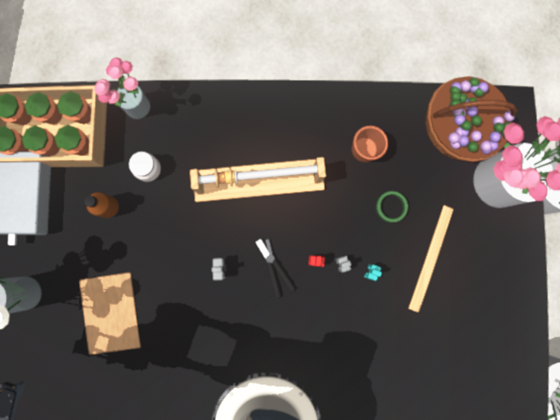

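View pics/side0.png

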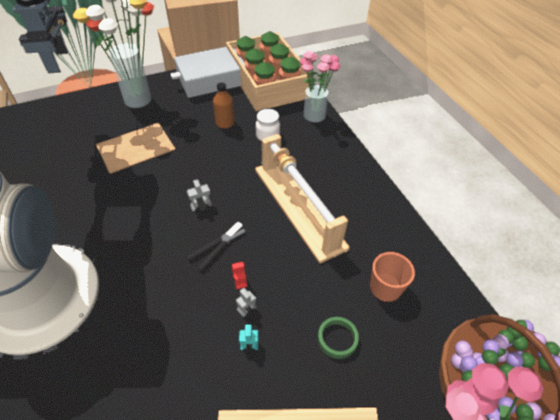

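The top picture shows grey clips at (218,269) and (344,264). The red (317,261) and turquoise (374,272) ones are look-alikes. The stand runs from (195,180) to (322,172), with the reel near its left end at about (222,178). I'll enlarge these.

```bash
cat > h.py <<'E'
import cv2,numpy as np
def ray(c,uv):
    p=cv2.undistortPoints(np.array([[uv]],float),c["mtx"],np.array(c["distortion"]))[0,0]
    R=np.array(c["R"]);t=np.array(c["t"]).ravel()
    return -R.T@t, R.T@np.array([p[0],p[1],1])
def atz(c,uv,z):
    o,d=ray(c,uv);return o+d*(z-o[2])/d[2]
def wristcam(c,s):
    "give wrist picture world R,t"
    from scipy.spatial.transform import Rotation as Ro
    q=s["ee_rot"];T=np.eye(4);T[:3,:3]=Ro.from_quat([q[1],q[2],q[3],q[0]]).as_matrix();T[:3,3]=s["tcp_pos"]
    M=np.linalg.inv(T@np.array(c["tool_from_camera"]));c["R"]=M[:3,:3];c["t"]=M[:3,3];return c
def proj(c,P):
    return cv2.projectPoints(np.array(P,float).reshape(-1,3),cv2.Rodrigues(np.array(c["R"]))[0],np.array(c["t"],float),c["mtx"],np.array(c["distortion"]))[0][:,0]
def crop(img,x,y,w,h,k):
    return cv2.resize(img[y:y+h,x:x+w],None,fx=k,fy=k,interpolation=cv2.INTER_CUBIC)
E
python3 - <<'E'
from h import *
from rig import viewer
c=viewer.read_camera("top")
a=cv2.imread("pics/top0.png");b=cv2.imread("pics/side0.png")
A=np.vstack([np.hstack([crop(a,198,249,40,40,7),crop(a,324,244,40,40,7)]),crop(a,185,150,140,60,4)])
B=np.vstack([crop(b,179,174,40,40,7),crop(b,226,281,40,40,7)])[:A.shape[0]]
B=cv2.copyMakeBorder(B,0,max(0,A.shape[0]-B.shape[0]),0,0,cv2.BORDER_CONSTANT)
print(A.shape,B.shape)
cv2.imwrite("pics/m1.png",np.hstack([A[:, :],B])if A.shape[1]==560 else A)
for uv in [(218,269),(344,264)]: print(uv,atz(c,uv,40))
for uv in [(196,178),(320,168)]: print(uv,atz(c,uv,110))
E
```

```text
(520, 560, 3) (520, 280, 3)
(218, 269) [420.38424849 122.15774226  40.        ]
(344, 264) [ 432.11797053 -205.76154784   40.        ]
(196, 178) [647.24402946 172.15041821 110.        ]
(320, 168) [ 672.79036429 -137.5195507   110.        ]
```

```bash
python3 -c "
import cv2;a=cv2.imread('pics/m1.png');cv2.imwrite('pics/m1b.png',a[:,:800])"
```

```text
(no output)
```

View pics/m1b.png

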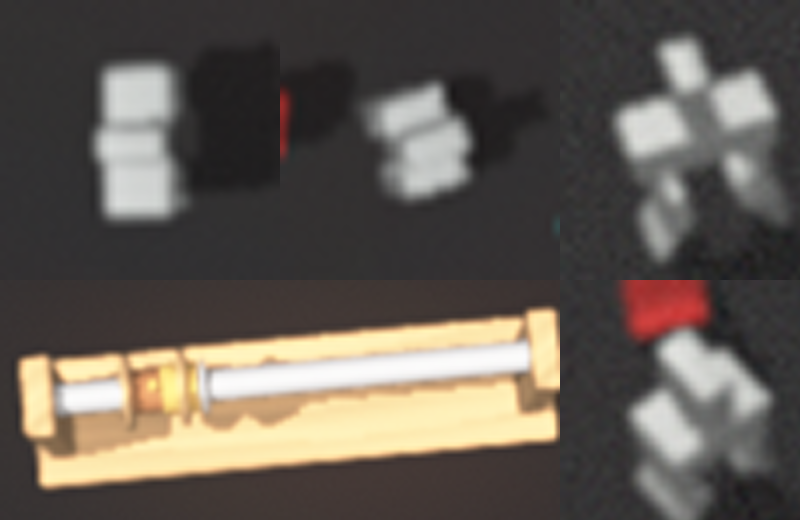

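Left clip spans about 22 px (55 mm) across its arms, so it is the big one. Right clip at (344,264) spans about 14 px (36 mm) with its tab turned about 19°, so it is the small grey one and the target. Next I look from close above the bar, then from above the clip.

```bash
cat >> h.py <<'E'
def quat(th,flip=False):
    "tool down, jaw axis y at world angle th"
    from scipy.spatial.transform import Rotation as Ro
    if flip: th+=np.pi
    x=np.array([0,0,-1.]);y=np.array([np.cos(th),np.sin(th),0]);z=np.cross(x,y)
    q=Ro.from_matrix(np.c_[x,y,z]).as_quat();return [q[3],q[0],q[1],q[2]]
E
python3 - <<'E'
from h import *
from rig import r,kin,sense,viewer
import pickle
s=sense()
from scipy.spatial.transform import Rotation as Ro
q=s["ee_rot"];print(Ro.from_quat([q[1],q[2],q[3],q[0]]).as_matrix().round(2))
for f in (0,1):
    for p,th in (((650,30,260),.08),((432,-205,220),.33)): print(f,kin.ik(list(p),quat(th,f)))
E
```

```text
[[-0.    0.26  0.96]
 [-0.    0.96 -0.26]
 [-1.   -0.   -0.  ]]
0 [-4.56022470e-02  4.94502232e-01  1.21315937e+00 -4.44089210e-16
  1.43393105e+00 -1.25602247e-01]
0 [-5.68036731e-01  2.80999915e-01  1.68670181e+00 -4.44089210e-16
  1.17389093e+00 -8.98036731e-01]
1 [-4.56022470e-02  4.94502232e-01  1.21315937e+00 -4.44089210e-16
  1.43393105e+00  3.01599041e+00]
1 [-5.68036731e-01  2.80999915e-01  1.68670181e+00 -4.44089210e-16
  1.17389093e+00  2.24355592e+00]
```

Run:
```python
from h import *
from rig import r,kin,sense,viewer
import pickle
def look(n):
    r.sleep(.3);s=sense();c=viewer.read_camera("wrist");c=wristcam(c,s)
    pickle.dump(c,open(f"{n}.pkl","wb"));cv2.imwrite(f"pics/{n}.png",c["img"][:,:,::-1]);print(s["time"],s["tcp_pos"])
r.move_ptp([655,45,240],quat(.08));look("bar")
r.move_ptp([432,-205,200],quat(.33));look("clip")
```

```text
3.125 [654.97405121  45.27475672 239.98181849]
4.75 [ 432.39937316 -204.71068073  199.9715279 ]
```

View pics/bar.png

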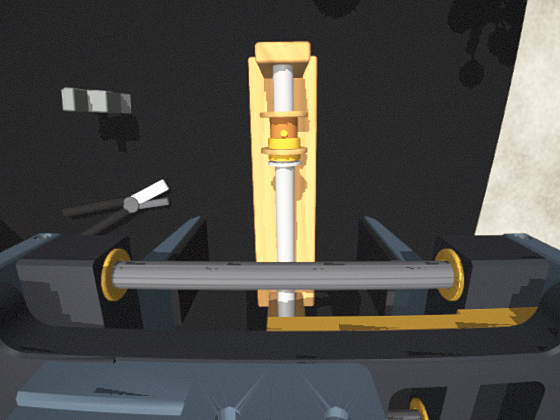

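View pics/clip.png

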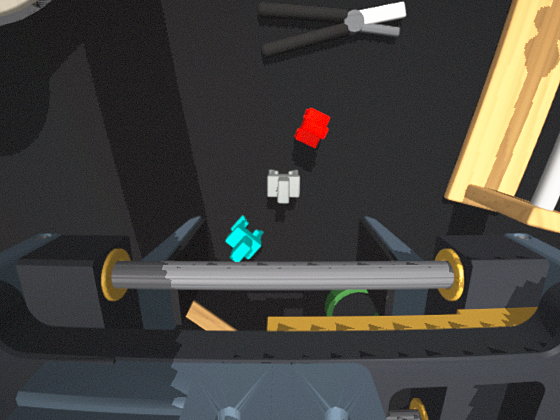

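Bar view: bar along (285,165→300), reel's near flange at about (284,151), washer at about (284,163). Clip view: small grey clip at (283,186), the red one at (313,127) and the turquoise one at (244,240). I'll enlarge both.

Run:
```python
from h import *
a=cv2.imread("pics/clip.png");b=cv2.imread("pics/bar.png")
A=crop(a,253,155,60,60,7);B=crop(b,254,100,60,84,5)
cv2.imwrite("pics/m2.png",np.hstack([A,B]));print(A.shape,B.shape)
```

```text
(420, 420, 3) (420, 300, 3)
```

View pics/m2.png

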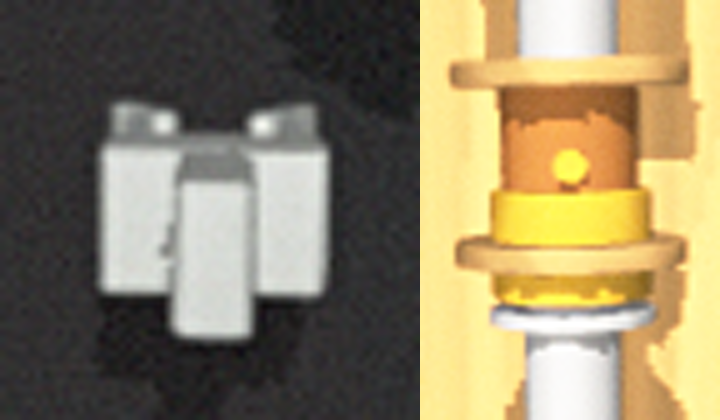

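Run:
```python
from h import *
import pickle
c=pickle.load(open("clip.pkl","rb"));b=pickle.load(open("bar.pkl","rb"))
P=lambda u,v:(253+(u+.5)/7-.5,155+(v+.5)/7-.5)
Q=lambda u,v:(254+(u-420+.5)/5-.5,100+(v+.5)/5-.5)
for nm,pts,z in (("tab",[(180,182),(250,182),(255,338),(170,335)],73),("back",[(100,147),(328,147),(327,297),(100,295)],47)):
    X=np.array([atz(c,P(*p),z) for p in pts]);print(nm,X.mean(0).round(1),"x-size",np.linalg.norm(X[1]-X[0]),np.linalg.norm(X[2]-X[3]),"y",np.linalg.norm(X[0]-X[3]),np.linalg.norm(X[1]-X[2]))
    d=X[1]-X[0]+X[2]-X[3];print(" xdir deg",np.degrees(np.arctan2(d[1],d[0])), "ydir",np.degrees(np.arctan2(*(X[0]+X[1]-X[2]-X[3])[[1,0]]))-90)
l,rr=[],[]
for nm,p,z in (("bar a",Q(568,25),100),("bar b",Q(572,400),100),("bar c",(286,285),100),("washer outer top",Q(573,332),116.5),("wash L",Q(490,315),100),("wash R",Q(655,312),100),("flange L",Q(456,258),100),("flange R",Q(688,250),100)):
    print(nm,atz(b,p,z).round(1))
a=cv2.imread("pics/bar.png")
for row in (170,180,200,220,300): 
    g=a[row,262:305].astype(int);m=np.where((g.max(1)-g.min(1)<40)&(g.min(1)>110))[0]+262
    if len(m): e=[atz(b,(x,row),100) for x in(m[0]-.5,m[-1]+.5)];print(row,m[0],m[-1],e[0].round(1),e[1].round(1),((e[0]+e[1])/2).round(1))
```

```text
tab [ 431.7 -202.5   73. ] x-size 10.031809696698398 12.426061920590719 y 22.78834929919077 23.20917502727633
 xdir deg 17.789238235826442 ydir 18.1144187859784
back [ 431.8 -202.6   47. ] x-size 35.386933916036945 35.88275266205548 y 23.7016240521519 24.031719320558974
 xdir deg 18.689280380843353 ydir 18.83083320448179
bar a [648.  132.4 100. ]
bar b [655.   57.3 100. ]
bar c [667.5 -65.9 100. ]
washer outer top [653.7  74.  116.5]
wash L [636.7  73.8 100. ]
wash R [670.5  77.1 100. ]
flange L [628.9  84.9 100. ]
flange R [676.   90.3 100. ]
170 275 293 [644.3  66.6 100. ] [664.   68.2 100. ] [654.2  67.4 100. ]
180 275 293 [645.1  56.1 100. ] [664.9  57.7 100. ] [655.   56.9 100. ]
200 276 293 [647.8  34.6 100. ] [666.9  36.1 100. ] [657.3  35.4 100. ]
220 276 293 [649.5  12.2 100. ] [668.9  13.8 100. ] [659.2  13.  100. ]
300 277 293 [658.  -86.6 100. ] [678.  -85.1 100. ] [668.  -85.9 100. ]
```

Tab and back sizes, and the bar's 20 mm width, match what was given. Clip is at (431.8, -202.5) with yaw 0.325. The bar's x = 657.4 at y = 35, yaw 0.090, and the washer face is at y ≈ 73. Now I grasp.

Run:
```python
from h import *
from rig import r,kin,sense,viewer
import pickle
def st(n): s=sense();print(n,round(s["time"],2),s["tcp_pos"].round(1),s["ft_force"].round(1),s["torque"].round(2),round(s["grip_width"],3))
q=quat(.325)
r.move_gripper(.5)
r.move_ptp([431.8,-202.5,110],q);st("above")
r.move_l([431.8,-202.5,48.8],vel=60);st("down")
r.move_gripper(0);st("grip")
r.move_l([431.8,-202.5,210],vel=150);st("lift")
r.move_ptp([657.7,30,205],quat(.0898))
r.move_l([657.7,30,172],vel=80);r.sleep(.3);st("over bar")
s=sense();c=wristcam(viewer.read_camera("wrist"),s);pickle.dump(c,open("w3.pkl","wb"))
d=viewer.read_camera("side");pickle.dump(d,open("s3.pkl","wb"))
A=crop(c["img"],210,120,140,140,4);B=crop(d["img"],250,120,60,140,4)
cv2.imwrite("pics/m3.png",np.hstack([A,B])[:,:,::-1])
print(proj(c,[[657.7,30,124+21-21+76],[657.7,30,145]]))
```

```text
above 6.08 [ 431.8 -202.5  110.3] [ 0.4 -0.8  0.6] [-0.11  0.04 -0.04] 0.501
down 7.24 [ 432.  -202.6   49.1] [0.7 0.3 0.6] [-0.08  0.05  0.05] 0.498
grip 7.85 [ 431.8 -202.5   48.8] [-0.7 -1.3 -0.3] [-0.14 -0.01 -0.  ] 0.128
lift 9.07 [ 431.4 -202.3  209.3] [-0.5  0.5 -1.5] [-0.01  0.06  0.02] 0.133
over bar 11.17 [657.9  30.  172.4] [-0.5  0.4 -0.5] [-0.12  0.04  0.01] 0.133
[[283.95589965 263.99437   ]
 [283.36569184 227.58982824]]
```

View pics/m3.png

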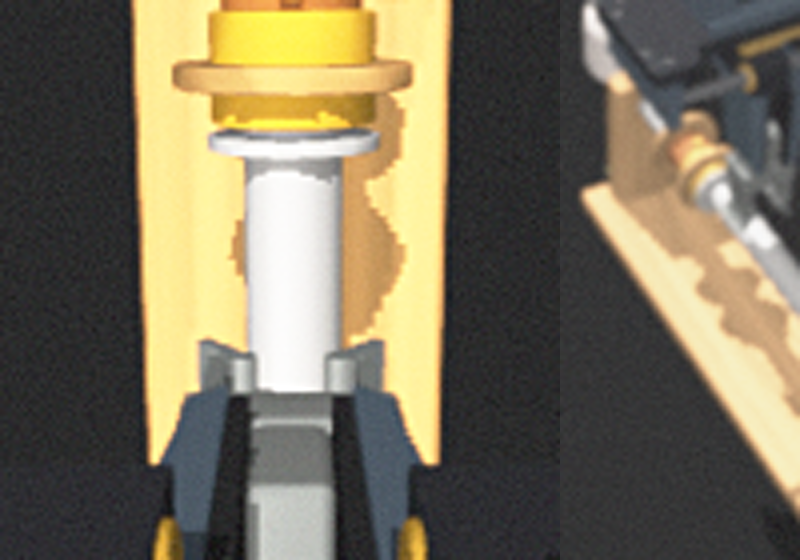

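The clip's arms (columns 200–385, centre 292) straddle the bar (247–342, centre 294), so it is centred to under 1 mm and clear of the washer. Next is the press with force monitoring.

Run:
```python
from rig import r,sense
import numpy as np
x,y=657.7,30
F0=np.mean([sense()["ft_force"] for _ in range(5)],axis=0);print(F0.round(2))
r.move_l([x,y,150],vel=40)
z=150.;pk=0
while z>125:
    z-=.7 if z>131 else .4
    r.move_l([x,y,z],vel=15);s=sense();f=s["ft_force"]-F0
    pk=max(pk,f[2]);print(round(z,1),s["tcp_pos"].round(1),f.round(1),round(s["grip_width"],3))
    if f[2]>24 or (z<131.5 and f[2]>12): break
print(pk,s["time"])
```

```text
[ 0.21  0.05 -1.41]
149.3 [657.8  30.  149.5] [-0.1 -0.2  0.5] 0.131
148.6 [657.7  30.  148.6] [ 0.2 -0.   0.3] 0.134
147.9 [657.6  30.  147.8] [-0.4  0.2  0.5] 0.131
147.2 [657.7  30.  147.1] [-0.6 -0.2  1.4] 0.127
146.5 [657.8  30.  146.5] [-1.  -0.2  1.1] 0.13
145.8 [658.  30. 146.] [ 1.3 -0.2  3.2] 0.131
145.1 [658.1  30.  145.4] [1.9 0.1 5.9] 0.129
144.4 [658.2  30.  144.9] [1.9 0.  8.8] 0.13
143.7 [658.2  30.  144.4] [ 1.7  0.3 10.2] 0.129
143.0 [658.2  29.9 143.7] [ 0.8  0.1 11.6] 0.133
142.3 [658.2  29.9 143.1] [ 1.7  0.1 12. ] 0.131
141.6 [658.3  30.  142.4] [ 0.9 -0.4 11.2] 0.131
140.9 [658.3  29.9 141.6] [ 0.9  0.  10.9] 0.128
140.2 [658.2  29.9 140.8] [ 2.  -0.9 10. ] 0.132
139.5 [658.2  29.9 140. ] [1.5 0.8 9. ] 0.129
138.8 [658.1  29.9 139.2] [ 1.3 -0.   7.5] 0.128
138.1 [658.   30.  138.4] [ 2.3 -0.9  6.8] 0.133
137.4 [658.   30.  137.6] [2.6 0.2 6. ] 0.131
136.7 [657.8  30.  136.6] [3.3 0.1 3.2] 0.127
136.0 [657.7  30.  135.8] [2.9 0.3 0.9] 0.132
135.3 [657.6  30.  135.1] [ 4.7  0.7 -0.4] 0.129
134.6 [657.6  30.  134.4] [ 5.   0.3 -1.9] 0.126
133.9 [657.6  30.  133.7] [ 5.2 -0.6 -2. ] 0.132
133.2 [657.6  30.  133. ] [ 3.8  0.2 -2.1] 0.124
132.5 [657.6  30.  132.4] [ 4.4  0.4 -3.6] 0.129
131.8 [657.7  30.  131.7] [ 4.3 -0.1 -3.5] 0.127
131.1 [657.6  30.  131. ] [ 3.6  0.8 -3. ] 0.129
130.4 [657.7  30.  130.3] [ 4.   0.4 -3.5] 0.128
130.0 [657.7  30.  130. ] [ 2.9  0.9 -2.6] 0.132
129.6 [657.7  30.  129.6] [ 3.8 -0.1 -2.9] 0.128
129.2 [657.7  30.  129.2] [ 2.4  0.7 -2.2] 0.132
128.8 [657.7  30.  128.8] [ 3.8  1.1 -0.7] 0.13
128.4 [657.8  30.  128.7] [ 1.4 -0.1  4.8] 0.13
128.0 [657.8  30.  128.6] [ 0.4  0.2 11. ] 0.13
127.6 [657.9  30.  128.6] [-2.   0.1 15.8] 0.129
15.784052693430498 20.7167
```

Home: 12 N peak, snapped, then a steep climb at z = 128.6. Next I ease off the press and slide along the bar under force watch.

Run:
```python
from rig import r,sense
import numpy as np
F0=np.array([.21,.05,-1.41])
u=np.array([-.0896,.996,0]);n=np.array([.996,.0896,0])
p0=np.array([658.0,30,128.7]);off=0.
def ft():
    fs=[]
    for _ in range(4): fs.append(sense()["ft_force"]-F0);r.sleep(.02)
    return np.mean(fs,axis=0)
r.move_l(list(p0),vel=20);print("eased",ft().round(1),sense()["tcp_pos"].round(1))
d=0.;drag=[]
while d<40:
    d+=2 if d<22 else .5
    r.move_l(list(p0+u*d+n*off),vel=20);f=ft();s=sense()
    ax=-f@u;la=f@n
    off+=np.clip(la*.03,-.15,.15)
    prog=(s["tcp_pos"]-p0)@u
    if d<=22: drag.append(ax)
    base=np.median(drag[2:]) if len(drag)>2 else ax
    print(round(d,1),round(prog,2),"ax %.1f lat %.1f z %.1f off %.2f"%(ax,la,f[2],off),"tz",round(s["torque"][2],2))
    if d>5 and ax-base>3.5: break
print("base",base,s["time"],s["tcp_pos"])
```

```text
eased [0.3 0.3 4.9] [658.   30.  128.8]
2.0 1.98 ax 1.2 lat 1.0 z 4.7 off 0.03 tz -0.02
4.0 4.1 ax 1.5 lat 1.4 z 4.8 off 0.07 tz -0.04
6.0 6.19 ax 1.5 lat 1.5 z 5.1 off 0.12 tz -0.01
8.0 8.15 ax 1.5 lat 1.4 z 5.3 off 0.16 tz -0.04
10.0 10.13 ax 1.8 lat 1.0 z 5.9 off 0.19 tz -0.02
12.0 12.13 ax 1.3 lat 0.9 z 6.3 off 0.22 tz 0.03
14.0 14.16 ax 1.7 lat 0.9 z 6.7 off 0.24 tz -0.01
16.0 16.11 ax 1.2 lat 0.7 z 6.7 off 0.26 tz -0.05
18.0 18.13 ax 1.6 lat 0.6 z 6.4 off 0.28 tz -0.0
20.0 20.11 ax 1.9 lat 0.2 z 7.0 off 0.28 tz -0.06
22.0 22.07 ax 1.7 lat 0.4 z 6.5 off 0.30 tz -0.0
22.5 22.44 ax 3.0 lat 0.6 z 6.7 off 0.31 tz -0.02
23.0 22.87 ax 3.1 lat 0.1 z 6.8 off 0.32 tz 0.05
23.5 23.36 ax 3.1 lat 0.6 z 6.7 off 0.34 tz 0.04
24.0 23.85 ax 3.2 lat 0.4 z 6.8 off 0.35 tz -0.0
24.5 24.33 ax 3.6 lat 0.5 z 7.0 off 0.36 tz 0.01
25.0 24.84 ax 3.5 lat -0.0 z 6.9 off 0.36 tz -0.03
25.5 25.35 ax 4.0 lat 0.5 z 6.7 off 0.38 tz -0.03
26.0 25.84 ax 3.7 lat 0.4 z 6.9 off 0.39 tz 0.02
26.5 26.34 ax 3.3 lat -0.2 z 6.5 off 0.38 tz -0.04
27.0 26.82 ax 3.8 lat 0.2 z 7.0 off 0.39 tz 0.0
27.5 27.32 ax 3.3 lat -0.1 
[... 234 characters left out ...]
x 3.8 lat -0.4 z 6.9 off 0.39 tz 0.0
30.5 30.34 ax 3.4 lat 0.4 z 6.4 off 0.41 tz 0.01
31.0 30.84 ax 3.7 lat 0.2 z 7.0 off 0.41 tz 0.01
31.5 31.34 ax 4.0 lat 0.4 z 6.3 off 0.42 tz -0.02
32.0 31.8 ax 3.3 lat -0.0 z 6.9 off 0.42 tz 0.0
32.5 32.32 ax 3.8 lat -0.2 z 7.1 off 0.42 tz 0.01
33.0 32.84 ax 3.7 lat 0.0 z 6.8 off 0.42 tz 0.0
33.5 33.33 ax 3.4 lat -0.1 z 7.0 off 0.42 tz -0.01
34.0 33.81 ax 3.7 lat 0.2 z 6.9 off 0.42 tz 0.05
34.5 34.28 ax 3.7 lat 0.3 z 7.3 off 0.43 tz 0.01
35.0 34.79 ax 4.3 lat -0.5 z 6.9 off 0.42 tz 0.05
35.5 35.24 ax 3.7 lat -0.3 z 6.7 off 0.41 tz 0.02
36.0 35.6 ax 5.6 lat 0.0 z 6.8 off 0.41 tz 0.04
base 1.5998764776651582 33.3833 [655.11654685  65.48073515 128.73704459]
```

Run:
```python
from rig import r,sense,viewer
from h import *
F0=np.array([.21,.05,-1.41]);u=np.array([-.0896,.996,0]);n=np.array([.996,.0896,0])
p0=np.array([658.0,30,128.7])
def ft():
    fs=[]
    for _ in range(4): fs.append(sense()["ft_force"]-F0);r.sleep(.02)
    return np.mean(fs,axis=0)
d=36.
while d<39:
    f=ft();s=sense();print(d,round((s["tcp_pos"]-p0)@u,2),"ax %.1f"%(-f@u),f.round(1))
    if -f@u>7.5: break
    d+=.25;r.move_l(list(p0+u*d+n*.41),vel=10)
c=viewer.read_camera("wrist");print(s["time"])
cv2.imwrite("pics/m4.png",crop(c["img"],210,120,140,140,4)[:,:,::-1])
```

```text
36.0 35.56 ax 5.4 [ 0.4 -5.4  6.9]
36.25 35.68 ax 6.0 [ 0.3 -6.   6.9]
36.5 35.87 ax 7.5 [ 0.7 -7.5  6.7]
34.0833
```

View pics/m4.png

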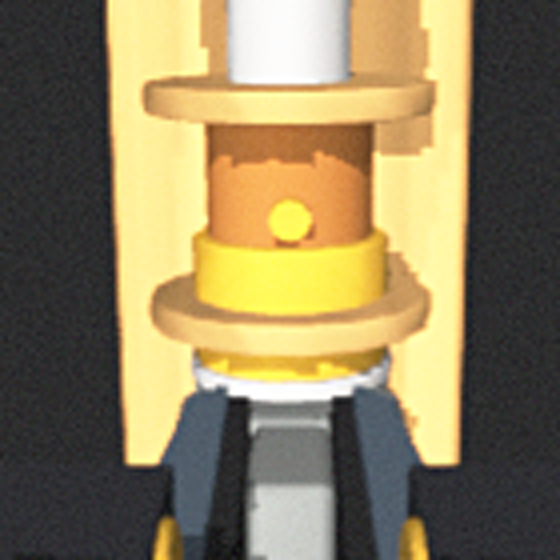

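Washer is against the clip; push is about 4 N over the roughly 3.6 N drag. Letting go.

Run:
```python
from rig import r,sense,viewer
from h import *
s=sense();p=s["tcp_pos"]
r.move_gripper(.45);r.sleep(.2);s=sense();print(s["tcp_pos"].round(2),s["ft_force"].round(1),s["grip_width"])
x,y=658.0-.0896*36.2+.41,30+.996*36.2
r.move_l([x,y,131],vel=20);r.move_l([x,y,215],vel=120)
r.move_l([x,y-60,235],vel=150);r.sleep(.4)
s=sense();print(s["time"],s["ft_force"].round(1))
c=wristcam(viewer.read_camera("wrist"),s);d=viewer.read_camera("side")
import pickle;pickle.dump(c,open("w5.pkl","wb"))
cv2.imwrite("pics/m5.png",np.hstack([crop(c["img"],230,40,100,140,4),crop(d["img"],250,120,100,140,4)])[:,:,::-1])
```

```text
[655.13  66.4  128.71] [ 0.1 -0.9 -0.6] 0.45425398847711157
37.05 [-0.5 -0.2 -0.5]
```

View pics/m5.png

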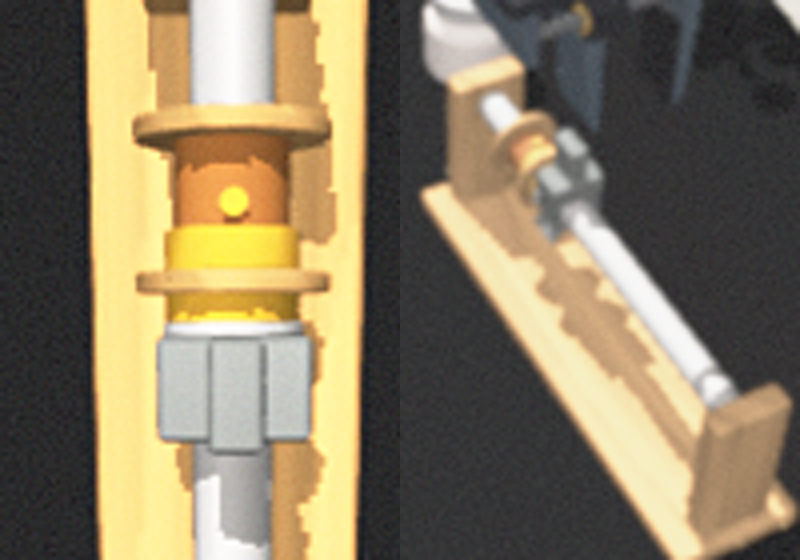

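The clip sits home and upright, with its back edge (row 337) directly against the washer (rows 322–337). The reel hasn't moved and the gripper is clear.

```bash
python3 -c "
from rig import order,sense
print(order.hand_in(),sense()['time'])"
```

```text
the job is handed in; nothing more can be done
the job is handed in; nothing more can be done
```

The smaller grey clip is snapped onto the bar and left touching the sleeve's washer, tab upright. I handed the job in at about 37 s of the 72 s allowed; `hand_in` reports no verdict.

- **Grasp:** I took the clip by its tab. The gripper closed to 12 mm, which matches the tab.
- **Press:** I pressed straight down about 31 mm clear of the washer. The force peaked at about 12 N, dropped at the snap, then climbed to 16 N once the clip was home.
- **Slide:** I slid it about 36 mm along the bar, with 5–7 N of light downward load left on. The push ended at 7.5 N against about 3.6 N of drag, so roughly 4 N bore on the washer.
- **Readings that differed:** The drag read 1.6 N in 2 mm steps and 3.6 N in 0.5 mm steps, slightly above the 1–3 N given. I put the jump down to the change of step and used the higher figure. The washer's soft 2 mm of travel did not show clearly in the force; the firm stop did.
- **Last checks:** After I let go, the wrist and side pictures showed the clip home, upright and in contact with the washer, and the reel where it was. The gripper was clear with wrist force near zero. Nothing else was touched.

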